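# Unpack a replacement lamp and hold it up for inspection

## Robot

A 6-joint arm with a two-finger parallel gripper is mounted at the origin on the work surface. World frame = base frame: x ahead of the robot, y to its left, z up, the work surface at z = 0. Lengths are in m, angles in degrees, forces in N, time in s.
With the tool pointing down it reaches from about 0.4 to 0.825 m from the base axis. Payload 7 kg.
Tool frame: the origin (TCP) lies midway between the tips of the shut fingers; the grasp point (between the pads) lies 19 mm behind it; z points along the fingers, y is the line along which they close (so a half turn about z gives the same grasp; the last joint's range is limited). The gripper opens to 88 mm and grips with 3 to 60 N. Pads are 19 mm wide; open, the fingers measure 130 mm over their backs; the gripper's body (78 mm by 193 mm) begins 47 mm behind the grasp point.
Start: joints at [84.746, 20.546, 0.682, 0, -70.136, -16.507], TCP at [0.25, 0.627, 0.227] pointing down, gripper open.
Joint ranges: [-176.03, 176.03], [-82.01, 121.73], [-58.28, 71.71], [-173.87, 95.51], [-174.79, -0.11], [-173.66, 173.66]. Speed limits (degrees/s): [136.94, 136.94, 172.46, 180, 180, 180].

## Interface

Orientations are given as [roll, pitch, yaw] about the fixed x, y, z axes, in that order (R = Rz(yaw) Ry(pitch) Rx(roll)).
In Python, from plant import r gives the robot as it stands.
- The arm moves only by the tool carry_out, never from a script. Its argument "deltas" is a list of rows, each a list of 3 entries, a list of its own where there are three numbers: the opening, from 0 (shut) to 1 (fully open), then the shift along the tool's x, y, z in mm, then the turn, a rotation vector about the tool's x, y, z in rad. In form: [[gripper, [tx, ty, tz], [rx, ry, rz]], ...]. A call has 1 to 12 rows; each row is the pose to reach, as a shift and turn from the pose commanded when the call began, along the tool's axes at that moment; what a row does not reach only later rows make up. A row lasts 1/10 s, in which the tool goes at most 50 mm and 8.59 degrees, less where a joint would pass 70% of its speed; a pose out of reach is approached as far as the arm can. A call with a gripper value outside its range is refused whole. The fingers move at their own pace and stop on an object; "squeeze" is the grip in N (left out, the last holds). Time passes only in rows, so rows that repeat a pose let the fingers close. It gives the time, the measured TCP pose, the force, the opening and the grip force at its end, in the units of the state.
- r.get_state(): the state, without advancing time (a new reading comes with each control period).
- r.capture(name): name is "scene" or "top" or "wrist"; returns (picture, depth): 400x640x3 uint8, red, green, blue; 400x640 float32, m along the optical axis (not along the pixel's ray), 0 where there is no reading.
- r.get_calibration(name): a dict with "fov_y" (degrees; the focal length in pixels is half the picture's height over the tangent of half this angle, whatever the lens; pixels are square), "cx", "cy" (the principal point, pixels), "distortion" ([k1, k2, p1, p2, k3] as OpenCV has them; the pictures are not rectified), "view" (4x4, takes a point from world to camera coordinates). Camera axes: x right, y down, z forward; pixel columns grow to the right and rows downward; lengths in m; the calibration is good to about 2 mm. A picture is of the moment at which its call begins: read the wrist's pose just before it. get_calibration takes no time and is no camera call; for the wrist camera it gives the pose at the moment of the call.
- r.close_job(): hands the job in; it is judged then, once.
The state is a dict: "time_s": time; "joints": joint angles; "qd": joint speeds; "joint_torque": joint torques, N m; "tcp_pos": TCP position; "eef_rot": TCP orientation; "contact_force": force on the tool from outside, world axes, zero at the start; "moment": the same for the moment, N m; "gripper_width": finger opening in m; "gripper_force": force on a finger pad.
Only numpy, scipy, OpenCV 4.12 (cv2) and the standard library are available. Lean on these libraries where they do the work, as an engineer would, in place of code of your own. Each camera call takes 0.05 s, during which the arm holds its last target. There are 200 camera calls.

## Task

Fold both half-open long flaps of the cardboard carton right out, past upright, and leave them open; then draw the taller lamp up out of its cell, leaving the shorter one in. Carry it over the middle of the cork mat and tip it until it leans about 60 degrees from upright, cap still the higher end, for the repairer to look at. Finish while holding it there, still, at least 20 cm above the bench, never dropping it and without shifting the other things on the bench.

Things in the scene. Friction and masses are not known exactly. Their poses are not given: they have to be found in the camera images.
- carton: Brown cardboard carton, fixed, 170 (its x) x 130 (its y) x 118 mm high, walls and floor 4 mm, open top. Origin: centre of the underside, z up. An insert 20 to 45 mm above the bench has two 51 mm square cells centred at x = -40 and +40 mm, y = 0, a lamp standing in each. The long flaps are hinged on the top rims at y = +65 and -65 mm; short end flaps hang folded down.
- flap_left (a joint): Angle of the flap on the carton's +y rim: 0 closed, flat inwards over the opening; 1.57 upright; 2.6 stop, folded far outwards. Stiff cardboard 168 mm long, 62 mm from hinge to free edge, 4 mm thick. Starts at 0.95 to 1.3, leaning inwards; swings with light friction (0.5 N at its edge) and stays where it is left.
- flap_right (a joint): The same for the flap on the carton's -y rim; it also grows from 0 (closed) through 1.57 (upright) to 2.6 (folded outwards).
- flap_left_hinge (a point): Middle of the left flap's hinge line: on the carton's +y rim, 118 mm above the bench. The hinge line runs along the carton's x.
- flap_right_hinge (a point): Middle of the right flap's hinge line: on the carton's -y rim, 118 mm above the bench.
- lamp: The taller lamp, to be drawn out: white tubular body 46 mm in diameter, 110 mm long overall; at its upper end an aluminium screw cap 26 mm in diameter, 22 mm long, with a 5 mm black tip. About 75 g. It stands in either cell, its top 114 mm above the bench. Origin: centre of the flat body end; z along the lamp towards the cap (up at the start).
- lamp_cap (a point): Point on the taller lamp's axis 14 mm below its top, in the screw cap: where to grip.
- lamp_mid (a point): Middle of the taller lamp, on its axis, 55 mm from each end.
- lamp_end (a point): Centre of the taller lamp's flat body end (the end without the cap).
- short_lamp: The shorter lamp, to be left in its cell: white round body 46 mm in diameter, 76 mm long overall, the same screw cap; its top is 80 mm above the bench, 38 mm below the rim. Origin: centre of its body end, z towards the cap.
- mat: Brown cork mat lying on the bench, fixed, 200 by 200 by 4 mm. Origin: centre of the underside.
- mat_center (a point): Centre of the cork mat's top face.
- jar: Bystander: glass jar with a steel lid, 60 mm in diameter, 85 mm high, standing between carton and mat, nearer the robot. Origin: centre of the underside.
- screwdriver: Bystander: screwdriver lying on the far part of the bench. Origin: under its middle.
- reel: Bystander: grey solder reel, 60 mm in diameter, 40 mm high, on the far part of the bench. Origin: centre of the underside.
- tape: Bystander: roll of black tape, 70 mm in diameter, 19 mm high, lying on the far part of the bench. Origin: centre of the underside.

How it is judged (in metres and radians):
On the way, in this order (a step that is already met when the one before it is completed fails the run):
1. both flaps are folded outwards, past upright (value of joint each of flap_left, flap_right above 1.75 rad), for 0.2 s.
2. the taller lamp is drawn up clear of the carton, in the fingers (height (world z) of lamp_end above 0.125 m and contact force between the fingers and lamp above 1 N), for 0.2 s.
At the end, for the whole second after the job is handed in: Fingers hold the taller lamp still, leaning 45-75 degrees, cap higher, middle within 80 mm of the mat's centre in plan, body end over 180 mm and cap over 200 mm above the bench, not touching the carton; flaps past 1.65 rad; shorter lamp in its cell (angle between lamp's own z axis and vertical between 0.78 and 1.32 rad and height (world z) of lamp_end above 0.18 m and height (world z) of lamp_cap above 0.2 m and horizontal distance between lamp_mid and mat_center below 0.08 m and contact force between the fingers and lamp above 1 N and linear speed of lamp below 0.03 m/s and angular speed of lamp below 0.2 rad/s and contact force between lamp and carton below 0.1 N and value of joint each of flap_left, flap_right above 1.65 rad and horizontal distance between short_lamp and carton below 0.055 m and height (world z) of short_lamp below 0.02 m); the arm keeps its last pose, push and grip.
It fails at once if the taller lamp is dropped on the bench or mat (height (world z) of lamp_mid below 0.045 m).
It fails at once if the jar, screwdriver, reel or tape is shifted more than 30 mm (distance of any of jar, screwdriver, reel, tape from where it was at the start of the episode above 0.03 m).
It fails at once if the shorter lamp is lifted out of its cell (height (world z) of short_lamp above 0.04 m).
It also fails if it takes over 53 s, if anything falls off the work surface, if the arm or the gripper's body presses on something with over 40 N, if the wrist force passes 120 N, or if a joint passes its speed limit or range.

## Working session

There is one attempt and no reset: what is moved stays moved. The work goes in short steps, Python scripts to look and compute and a tool call to move; the robot and the scene stay as the last step left them, time stands still between calls to the robot, and variables do not carry over. Pictures are saved under pics/ and viewed, at most 10 in all, crops included, and the job is handed in when it is done.

Besides the shell and the picture viewer there is one more tool, called after "Emit:" as name(argument=value, ...), one argument or row to a line, values as JSON. carry_out: Moves the arm, as the interface text tells. Its arguments: {"type":"object","properties":{"deltas":{"type":"array"},"squeeze":{"type":"number"}},"required":["deltas"]}

```bash
mkdir -p pics
cat > h.py <<'E'
import numpy as np, cv2
from plant import r
def cap(n):
    c=r.get_calibration(n); im,d=r.capture(n); return im,d,c
def K(c,h=400):
    f=h/2/np.tan(np.radians(c['fov_y'])/2); return np.array([[f,0,c['cx']],[0,f,c['cy']],[0,0,1.]])
def cloud(d,c):
    h,w=d.shape; u,v=np.meshgrid(np.arange(w),np.arange(h))
    p=cv2.undistortPoints(np.stack([u.ravel(),v.ravel()],1).astype(np.float64)[:,None],K(c),np.array(c['distortion'],float))[:,0]
    P=np.c_[p,np.ones(len(p))]*d.reshape(-1,1)
    V=np.linalg.inv(np.array(c['view'])); return (P@V[:3,:3].T+V[:3,3]).reshape(h,w,3)
def ray(c,uv,z):
    p=cv2.undistortPoints(np.array(uv,float).reshape(-1,1,2),K(c),np.array(c['distortion'],float))[:,0]
    V=np.linalg.inv(np.array(c['view'])); D=np.c_[p,np.ones(len(p))]@V[:3,:3].T; o=V[:3,3]
    return o+D*((z-o[2])/D[:,2])[:,None]
def save(im,n): cv2.imwrite('pics/'+n+'.png',im[...,::-1])
E
python3 - <<'E'
from h import *
np.set_printoptions(precision=4,suppress=True)
for n in('scene','top'):
    im,d,c=cap(n); save(im,n); np.savez(n+'.npz',im=im,d=d,P=cloud(d,c)); print(n,c)
s=r.get_state(); print(s)
E
```

```text
scene {'fov_y': 56.63454738202876, 'cx': 317.80257263044615, 'cy': 197.06273143353025, 'distortion': array([-0.0897,  0.    ,  0.    ,  0.    ,  0.    ]), 'view': array([[-0.8624,  0.5061,  0.0119,  0.5118],
       [ 0.3874,  0.675 , -0.6279, -0.1734],
       [-0.3258, -0.5369, -0.7782,  1.1361],
       [ 0.    ,  0.    ,  0.    ,  1.    ]])}
top {'fov_y': 42.84202489434638, 'cx': 313.39646980595097, 'cy': 194.82614587110706, 'distortion': array([-0.037,  0.   ,  0.   ,  0.   ,  0.   ]), 'view': array([[-0.0031, -0.9997,  0.0247, -0.0294],
       [-0.9956,  0.0007, -0.0935,  0.6022],
       [ 0.0934, -0.0248, -0.9953,  1.0534],
       [ 0.    ,  0.    ,  0.    ,  1.    ]])}
{'time_s': 0.1, 'joints': array([ 84.7461,  20.5887,   0.6392,  -0.018 , -70.1356, -16.5062]), 'qd': array([-0.0641, -0.0601,  0.0946,  0.1393,  0.0218, -0.0401]), 'joint_torque': array([ -0.002 , -58.4168,  29.3753,   7.0156,   0.0102,  -0.    ]), 'tcp_pos': array([0.2501, 0.6265, 0.2257]), 'eef_rot': array([179.9135,  -0.008 , -21.7662]), 'contact_force': array([0.4839, 0.7723, 0.0166]), 'moment': array([-0.0218, -0.0087,  0.0012]), 'gripper_force': 0.0, 'gripper_width': 0.08775067337734625}
```

View pics/top.png

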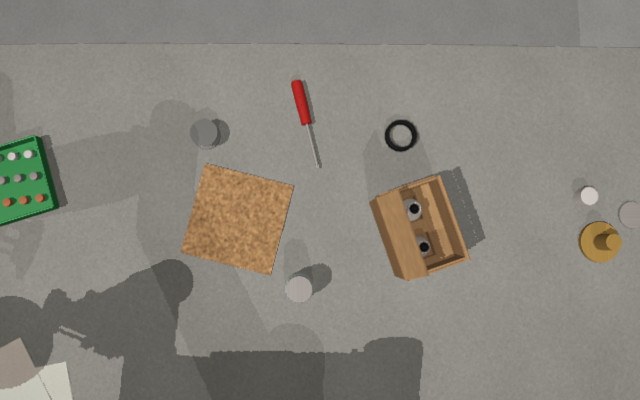

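View pics/scene.png

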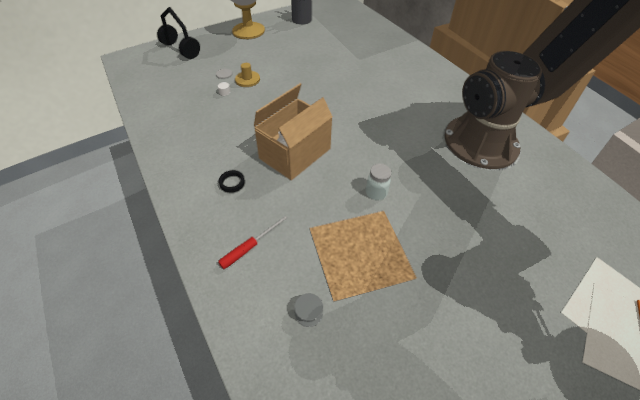

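The top view shows the carton around (420,228), with the caps at (413,209) and (424,246). The left flap spans (372,200) to (425,275) and the right flap's thin edge runs from (440,176) to (468,260). The mat is at (238,219), the jar at (299,289), the reel at (206,132) and the tape at (401,135). The scene view shows both flaps leaning inward, and the arm is off to the side.

```bash
python3 - <<'E'
from h import *
np.set_printoptions(precision=4,suppress=True)
T=np.load('top.npz'); P=T['P']; im=T['im']; S=np.load('scene.npz'); Q=S['P']; ims=S['im']
c=r.get_calibration('top')
# mat
hsv=cv2.cvtColor(im,cv2.COLOR_RGB2HSV)
m=cv2.inRange(hsv,(5,80,60),(25,255,255))
n,l,st,ce=cv2.connectedComponentsWithStats(m)
for i in range(1,n):
    if st[i,4]>800:
        q=P[l==i]; print(i,st[i],ce[i],'med',np.median(q,0),'zmin/max',np.percentile(q[:,2],[1,50,99]))
        if ce[i][0]<330:
            print('mat',ray(c,[ce[i]],.004),cv2.minAreaRect(ray(c,np.argwhere(l==i)[:,::-1],.004)[:,:2].astype(np.float32)))
# carton rim from both clouds: points at z in 0.11..0.122 with brown
for nm,PP,I in(('top',P,im),('scene',Q,ims)):
    hs=cv2.cvtColor(I,cv2.COLOR_RGB2HSV); mm=cv2.inRange(hs,(5,60,40),(25,255,255))>0
    b=mm&(abs(PP[...,0]-.57)<.2)&(abs(PP[...,1]+.2)<.22)
    for lo,hi in((.02,.115),(.112,.121),(.14,.25)):
        q=PP[b&(PP[...,2]>lo)&(PP[...,2]<hi)][:,:3].astype(np.float32)
        print(nm,lo,len(q),q.mean(0),cv2.minAreaRect(q[:,:2]), q[:,2].max())
# caps: dark tips
for u,v in((413,209),(424,246)):
    w=P[v-3:v+4,u-3:u+4].reshape(-1,3); print('cap',np.median(w,0),w[:,2].max())
# table check and jar
for u,v in((299,289),(206,132),(401,123),(302,105),(330,200)): print(u,v,P[v,u])
E
python3 - <<'E'
import cv2
a=cv2.imread('pics/top.png')[160:295,355:500]; b=cv2.imread('pics/scene.png')[75:185,240:345]
a=cv2.resize(a,(600,559)); cv2.imwrite('pics/topc.png',a)
E
```

```text
3 [ 181  164  113  111 8558] [236.8662 218.9347] med [0.5522 0.1338 0.0028] zmin/max [-0.0018  0.0028  0.0079]
mat [[0.5523 0.134  0.004 ]] ((0.5533740520477295, 0.13386571407318115), (0.19967851042747498, 0.199242502450943), 75.62525177001953)
4 [ 369  175  102  106 6434] [419.113  228.7962] med [ 0.5265 -0.2446  0.099 ] zmin/max [0.0033 0.099  0.1778]
8 [ 579  222   43   41 1354] [599.2157 241.6521] med [ 0.4996 -0.6486  0.0125] zmin/max [0.0017 0.0125 0.0648]Traceback (most recent call last):
  File "<stdin>", line 20, in <module>
cv2.error: OpenCV(4.12.0) /io/opencv/modules/imgproc/src/convhull.cpp:143: error: (-215:Assertion failed) total >= 0 && (depth == CV_32F || depth == CV_32S) in function 'convexHull'
```

View pics/topc.png

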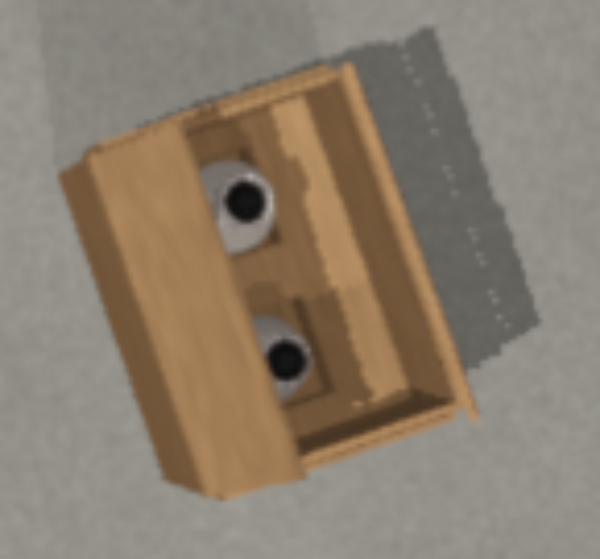

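Run:
```python
from h import *
np.set_printoptions(precision=4,suppress=True)
B={}
for nm in('top','scene'):
    T=np.load(nm+'.npz'); PP=T['P']; I=T['im']
    hs=cv2.cvtColor(I,cv2.COLOR_RGB2HSV); mm=cv2.inRange(hs,(5,60,40),(25,255,255))>0
    b=mm&(abs(PP[...,0]-.53)<.17)&(abs(PP[...,1]+.25)<.17)
    B[nm]=PP[b]
    for lo,hi in((.03,.112),(.112,.120),(.14,.25)):
        q=PP[b&(PP[...,2]>lo)&(PP[...,2]<hi)]; q=np.ascontiguousarray(q,np.float32)
        print(nm,lo,len(q),q.mean(0),cv2.minAreaRect(np.ascontiguousarray(q[:,:2])), q[:,2].max())
    if nm=='top':
        for u,v in((413,209),(424,246),(299,289),(206,132),(401,123),(302,105),(330,200)):
            w=PP[v-2:v+3,u-2:u+3].reshape(-1,3); print(u,v,np.median(w,0),w[:,2].max())
# rim corners by ray in top: crop px/4.138+offset, z=.118
c=r.get_calibration('top')
uv=np.array([[95,155],[220,497],[350,65],[462,408]])/4.138+[355,160]
R=ray(c,uv,.118); print('hinge ends L,L,R,R',R, np.linalg.norm(R[0]-R[1]),np.linalg.norm(R[2]-R[3]))
tips=np.array([[245,201],[286,359]])/4.138+[355,160]
print('tip@.114',ray(c,tips,.114)); print('tip@.080',ray(c,tips,.080))
# frame estimate
th=np.arctan2(*(ray(c,[uv[1]],.118)-ray(c,[uv[0]],.118))[0,[1,0]]); print('angle of hingeL',np.degrees(th))
np.savez('B.npz',**B)
```

```text
top 0.03 3225 [ 0.5359 -0.2638  0.0594] ((0.5299134850502014, -0.2389720380306244), (0.17845895886421204, 0.12910214066505432), 18.745893478393555) 0.11199267
top 0.112 513 [ 0.5394 -0.2669  0.116 ] ((0.5302209258079529, -0.2393852025270462), (0.1787121295928955, 0.13139499723911285), 18.803800582885742) 0.119969115
top 0.14 1665 [ 0.5206 -0.2122  0.1592] ((0.5307959914207458, -0.2420240044593811), (0.1692384034395218, 0.11678475141525269), 18.195472717285156) 0.18167086
413 209 [ 0.5661 -0.224   0.1117] 0.11714168686988546
424 246 [ 0.4934 -0.2524  0.0789] 0.08208118380928497
299 289 [ 0.4096 -0.0001  0.0835] 0.09008316796568483
206 132 [0.7355 0.1973 0.0387] 0.044241865793061885
401 123 [ 0.7623 -0.224   0.0122] 0.020449580830479208
302 105 [ 0.7983 -0.0066  0.0239] 0.027376921676351085
330 200 [ 0.5935 -0.0675 -0.001 ] 0.0027538849522976694
scene 0.03 2157 [ 0.5504 -0.2199  0.0766] ((0.534380316734314, -0.23709486424922943), (0.17717105150222778, 0.13327765464782715), 19.497600555419922) 0.11190998
scene 0.112 389 [ 0.5584 -0.2402  0.116 ] ((0.5325314998626709, -0.23961639404296875), (0.18159864842891693, 0.13239379227161407), 19.100374221801758) 0.119972736
scene 0.14 1232 [ 0.5335 -0.2291  0.1581] ((0.5325887203216553, -0.24064043164253235), (0.17087067663669586, 0.11717095971107483), 18.775226593017578) 0.18005003
hinge ends L,L,R,R [[ 0.5885 -0.1544  0.118 ]
 [ 0.4283 -0.2107  0.118 ]
 [ 0.6314 -0.2771  0.118 ]
 [ 0.4689 -0.3262  0.118 ]] 0.16974527997248381 0.1697411023369658
tip@.114 [[ 0.5669 -0.2262  0.114 ]
 [ 0.4922 -0.2441  0.114 ]]
tip@.080 [[ 0.5691 -0.2338  0.08  ]
 [ 0.4919 -0.2524  0.08  ]]
angle of hingeL -160.62790010550054
```

```bash
cat >> h.py <<'E'
from scipy.spatial.transform import Rotation as Ro
np.set_printoptions(precision=4,suppress=True)
C=np.array([.5315,-.2392]); TH=np.radians(18.8); U=np.array([np.cos(TH),np.sin(TH)]); Vv=np.array([-np.sin(TH),np.cos(TH)])
def loc(u,v,z): return np.r_[C+u*U+v*Vv,z]
def mv(p,rpy=None,frm=None):
    s=r.get_state(); p0,e0=(s['tcp_pos'],s['eef_rot']) if frm is None else frm
    R0=Ro.from_euler('xyz',e0,degrees=True); R1=R0 if rpy is None else Ro.from_euler('xyz',rpy,degrees=True)
    print('shift mm',(R0.inv().apply(np.array(p)-p0)*1000).round(1),'rot',(R0.inv()*R1).as_rotvec().round(4))
E
python3 - <<'E'
from h import *
B=np.load('B.npz')
for n in B:
    q=B[n]; u=(q[:,:2]-C)@U; v=(q[:,:2]-C)@Vv; z=q[:,2]
    print(n,'u',np.percentile(u,[1,99]),'v low',np.percentile(v[z<.11],[1,99]))
    for lo in (.13,.145,.16,.172):
        k=(z>lo)&(z<lo+.008)
        for s in(1,-1):
            w=v[k&(s*v>0)]; 
            if len(w): print(' z',lo,'side',s,len(w),np.percentile(w,[5,50,95]))
    for s in (1,-1):print('edge z',s,np.percentile(z[s*v>0],99.5))
mv([.5,.2,.25],[180,0,-95]); mv(loc(0,0,.23),[180,0,-161.2]); print('tall',(np.array([.567,-.2262])-C)@U,(np.array([.567,-.2262])-C)@Vv)
E
```

```text
top u [-0.088   0.0863] v low [-0.0832  0.0647]
 z 0.13 side 1 322 [0.0537 0.0573 0.0608]
 z 0.13 side -1 2 [-0.064  -0.0636 -0.0632]
 z 0.145 side 1 346 [0.0432 0.047  0.0507]
 z 0.145 side -1 3 [-0.0609 -0.0595 -0.058 ]
 z 0.16 side 1 402 [0.0299 0.0361 0.0399]
 z 0.16 side -1 7 [-0.0549 -0.0539 -0.0534]
 z 0.172 side 1 14 [0.0311 0.0328 0.0334]
 z 0.172 side -1 201 [-0.0507 -0.0483 -0.046 ]
edge z 1 0.17187560559779116
edge z -1 0.17913459216752614
scene u [-0.0827  0.0904] v low [-0.0647  0.0659]
 z 0.13 side 1 192 [0.0534 0.0572 0.0606]
 z 0.13 side -1 72 [-0.0623 -0.0605 -0.0587]
 z 0.145 side 1 199 [0.0427 0.0467 0.0501]
 z 0.145 side -1 71 [-0.0578 -0.0559 -0.0539]
 z 0.16 side 1 199 [0.0328 0.0362 0.04  ]
 z 0.16 side -1 75 [-0.0531 -0.0503 -0.0487]
 z 0.172 side 1 2 [0.0323 0.0327 0.033 ]
 z 0.172 side -1 123 [-0.0506 -0.0478 -0.0455]
edge z 1 0.17074021513615475
edge z -1 0.17906052618702378
shift mm [390.2 303.5 -23.8] rot [ 0.0012 -0.0011  1.2782]
shift mm [582.3 699.6  -3.2] rot [ 0.0005 -0.0019  2.4336]
tall 0.037795502772103834 0.000866008200820903
```

Emit:
carry_out(
  deltas=[
    [0, [390, 304, -24], [0, 0, 1.278]],
    [0, [390, 304, -24], [0, 0, 1.278]],
    [0, [390, 304, -24], [0, 0, 1.278]],
    [0, [390, 304, -24], [0, 0, 1.278]],
    [0, [390, 304, -24], [0, 0, 1.278]],
    [0, [390, 304, -24], [0, 0, 1.278]],
    [0, [390, 304, -24], [0, 0, 1.278]],
    [0, [390, 304, -24], [0, 0, 1.278]],
    [0, [390, 304, -24], [0, 0, 1.278]],
    [0, [582, 700, -3], [0, 0, 2.434]],
    [0, [582, 700, -3], [0, 0, 2.434]],
    [0, [582, 700, -3], [0, 0, 2.434]],
  ],
  squeeze=20,
)

```text
time_s: 1.3
tcp_pos: [0.4936, 0.0878, 0.2423]
eef_rot: [180.0, -0.0, -121.1]
contact_force: [2.4, -0.2, -0.4]
gripper_width: 0.0014
gripper_force: 0.0
```

Run:
```python
from h import *
s=r.get_state(); print(s['time_s'],s['tcp_pos'],s['eef_rot'],s['qd']); mv(loc(0,-.008,.22),[180,0,-161.2])
```

```text
1.3 [0.4936 0.0878 0.2423] [ 179.9866   -0.0142 -121.1135] [-53.7772  -4.7358  -7.6165   0.1875   3.0729 -31.7602]
shift mm [ 265.6 -207.5   22.3] rot [ 0.0001 -0.0003  0.6996]
```

Emit:
carry_out(
  deltas=[
    [0, [260, -200, 20], [0, 0, 0.65]],
    [0, [260, -200, 20], [0, 0, 0.65]],
    [0, [260, -200, 20], [0, 0, 0.65]],
    [0, [260, -200, 20], [0, 0, 0.65]],
    [0, [260, -200, 20], [0, 0, 0.65]],
    [0, [260, -200, 20], [0, 0, 0.65]],
    [0, [260, -200, 20], [0, 0, 0.65]],
    [0, [260, -200, 20], [0, 0, 0.65]],
    [0, [260, -200, 20], [0, 0, 0.65]],
    [0, [260, -200, 20], [0, 0, 0.65]],
  ],
)

```text
time_s: 2.3
tcp_pos: [0.5326, -0.2352, 0.2224]
eef_rot: [180.0, -0.0, -158.0]
contact_force: [0.2, 0.4, 0.6]
gripper_width: 0.0007
gripper_force: 0.0
```

Run:
```python
from h import *
s=r.get_state(); print(s['joints'],s['qd'],s['tcp_pos'],s['eef_rot'],(s['tcp_pos'][:2]-C)@U,(s['tcp_pos'][:2]-C)@Vv); mv(loc(0,-.008,.22),[180,0,-161.2])
im,d,c=cap('wrist'); save(im,'w1')
```

```text
[ -4.603   12.0438 -11.6989  -0.0139 -66.2714 -63.3843] [ 0.7537 -0.4988  0.0254  0.124  -0.115   0.2315] [ 0.5326 -0.2352  0.2224] [ 179.9823   -0.0069 -157.993 ] 0.0023438990000700776 0.0034082589017854982
shift mm [  3.  -11.3   2.4] rot [ 0.0003 -0.0001  0.056 ]
```

View pics/w1.png

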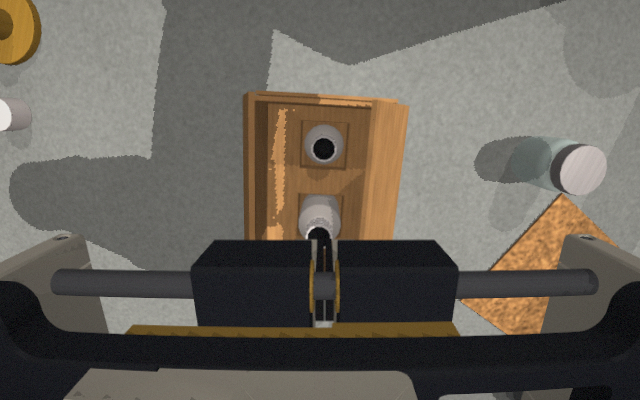

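The wrist view shows the shut fingers centred over the carton. The tall lamp's tip is at (320,235), the short one at (322,145), and the flaps are on either side. Next I descend between the flaps.

Emit:
carry_out(
  deltas=[
    [0, [3, -11, 2], [0, 0, 0.056]],
    [0, [3, -11, 2], [0, 0, 0.056]],
    [0, [3, -11, 30], [0, 0, 0.056]],
    [0, [3, -11, 60], [0, 0, 0.056]],
    [0, [3, -11, 82], [0, 0, 0.056]],
    [0, [3, -11, 82], [0, 0, 0.056]],
    [0, [3, -11, 82], [0, 0, 0.056]],
  ],
)

```text
time_s: 3.05
tcp_pos: [0.5345, -0.2466, 0.1412]
eef_rot: [-180.0, -0.0, -161.1]
contact_force: [0.2, 0.2, 0.7]
gripper_width: 0.0004
gripper_force: 0.0
```

Emit:
carry_out(
  deltas=[
    [0, [0, 12, 0], [0, 0, 0]],
    [0, [0, 24, 0], [0, 0, 0]],
    [0, [0, 36, 0], [0, 0, 0]],
    [0, [0, 48, 0], [0, 0, 0]],
    [0, [0, 60, 0], [0, 0, 0]],
    [0, [0, 72, 0], [0, 0, 0]],
    [0, [0, 83, 0], [0, 0, 0]],
    [0, [0, 83, 0], [0, 0, 0]],
    [0, [0, 83, 0], [0, 0, 0]],
  ],
)

```text
time_s: 3.95
tcp_pos: [0.5074, -0.1682, 0.1405]
eef_rot: [180.0, -0.0, -161.2]
contact_force: [-0.5, -0.2, -0.1]
gripper_width: 0.0002
gripper_force: 0.0
```

Run:
```python
from h import *
s=r.get_state(); print(s['tcp_pos'],s['eef_rot'],s['contact_force'],(s['tcp_pos'][:2]-C)@U,(s['tcp_pos'][:2]-C)@Vv)
im,d,c=cap('scene'); save(cv2.resize(im[60:200,220:360],(600,600)),'s2')
```

```text
[ 0.5074 -0.1682  0.1405] [ 179.9926   -0.0046 -161.17  ] [-0.5114 -0.1793 -0.084 ] 6.318333765145331e-05 0.07501743236950283
```

View pics/s2.png

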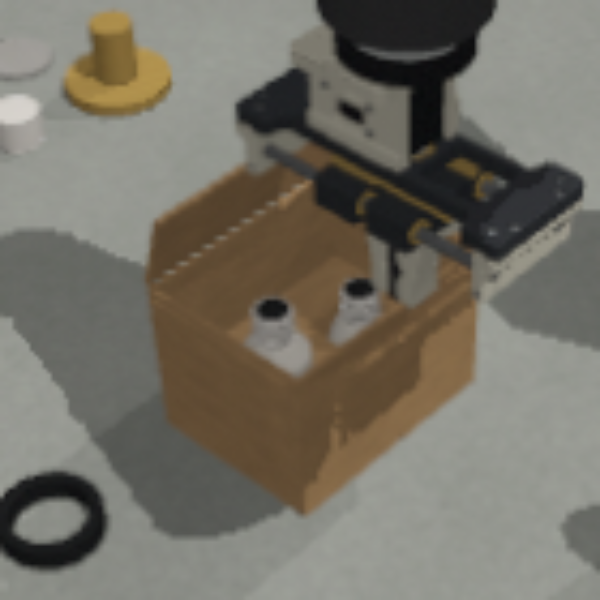

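The left flap is folded out beyond the fingers. Next is the right one, with the same stroke to the other side.

Emit:
carry_out(
  deltas=[
    [0, [0, -40, 0], [0, 0, 0]],
    [0, [0, -80, 0], [0, 0, 0]],
    [0, [0, -95, 0], [0, 0, 0]],
    [0, [0, -107, 0], [0, 0, 0]],
    [0, [0, -119, 0], [0, 0, 0]],
    [0, [0, -131, 0], [0, 0, 0]],
    [0, [0, -143, 0], [0, 0, 0]],
    [0, [0, -150, 0], [0, 0, 0]],
    [0, [0, -150, 0], [0, 0, 0]],
    [0, [0, -130, 0], [0, 0, 0]],
    [0, [0, -100, -40], [0, 0, 0]],
    [0, [0, -76, -90], [0, 0, 0]],
  ],
)

```text
time_s: 5.2
tcp_pos: [0.531, -0.2414, 0.2249]
eef_rot: [179.9, -0.2, -161.2]
contact_force: [1.4, -0.3, 1.4]
gripper_width: 0.0005
gripper_force: 0.0
```

Emit:
carry_out(
  deltas=[
    [0.6, [90, 0, -10], [0, 0, 0]],
    [0.6, [90, 0, -10], [0, 0, 0]],
    [0.6, [90, 0, -10], [0, 0, 0]],
    [0.6, [90, 0, -10], [0, 0, 0]],
    [0.6, [90, 0, -10], [0, 0, 0]],
  ],
)

```text
time_s: 5.7
tcp_pos: [0.4479, -0.2716, 0.2358]
eef_rot: [-180.0, 0.0, -161.2]
contact_force: [0.1, -0.4, -0.6]
gripper_width: 0.035
gripper_force: 0.0
```

Run:
```python
from h import *
s=r.get_state(); print(s['time_s'],s['gripper_width'],s['tcp_pos'],s['eef_rot'],(s['tcp_pos'][:2]-C)@U,(s['tcp_pos'][:2]-C)@Vv)
for n in('scene','top','wrist'):
    im,d,c=cap(n); P=cloud(d,c); save(im,n+'3'); np.savez(n+'3.npz',P=P,im=im)
    hs=cv2.cvtColor(im,cv2.COLOR_RGB2HSV); mm=cv2.inRange(hs,(5,60,40),(25,255,255))>0
    q=P[mm&(abs(P[...,0]-.53)<.2)&(abs(P[...,1]+.25)<.2)]; u=(q[:,:2]-C)@U; v=(q[:,:2]-C)@Vv; z=q[:,2]
    for sd in(1,-1):
        k=(sd*v>.07)&(z>.11)&(z<.2)&(abs(u)<.08)
        if k.sum(): print(n,sd,k.sum(),'v max',np.percentile(sd*v[k],98),'z',np.percentile(z[k],98),'angle',np.median(np.arctan2(z[k]-.118,65e-3-sd*v[k])[sd*v[k]>.085]))
# tip: dark blob in each
    dk=(im.max(2)<45)&(abs(P[...,0]-.53)<.1)&(abs(P[...,1]+.24)<.08)&(P[...,2]>.06)&(P[...,2]<.125)
    k,l,st,ce=cv2.connectedComponentsWithStats(dk.astype(np.uint8))
    for i in range(1,k):
        if st[i,4]>15: print(n,'tip',ce[i],st[i,4],np.median(P[l==i],0),'ray',ray(c,[ce[i]],.114),ray(c,[ce[i]],.08))
```

```text
5.7 0.03502443427732456 [ 0.4479 -0.2716  0.2358] [-179.9761    0.029  -161.203 ] -0.08954142333940553 -0.0037356344472707637
scene 1 290 v max 0.11285412723126924 z 0.1599532629048085 angle 2.4010553609451133
scene -1 992 v max 0.10987280314964991 z 0.15882742935579527 angle 2.4130423429635037
scene tip [283.25  131.375] 16 [ 0.5709 -0.2238  0.1122] ray [[ 0.5707 -0.2227  0.114 ]] [[ 0.5547 -0.2585  0.08  ]]
top 1 170 v max 0.111190098957548 z 0.15876490439223162 angle 2.3993115077336102
top -1 1774 v max 0.11181695339368766 z 0.15940329360427216 angle 2.4150801188295485
top tip [414.0204 208.2857] 49 [ 0.5679 -0.226   0.1122] ray [[ 0.5674 -0.2258  0.114 ]] [[ 0.5697 -0.2334  0.08  ]]
wrist 1 1463 v max 0.11090127872346055 z 0.15867969301946847 angle 2.415855742850372
wrist -1 1470 v max 0.11068148336446793 z 0.15825111059297536 angle 2.4157638771966186
wrist tip [327.5291 230.6861] 223 [ 0.4912 -0.253   0.0772] ray [[ 0.4781 -0.2579  0.114 ]] [[ 0.4904 -0.2532  0.08  ]]
wrist tip [327.4587 310.9037] 218 [ 0.5659 -0.2279  0.1112] ray [[ 0.5644 -0.2283  0.114 ]] [[ 0.5873 -0.2201  0.08  ]]
```

View pics/wrist3.png

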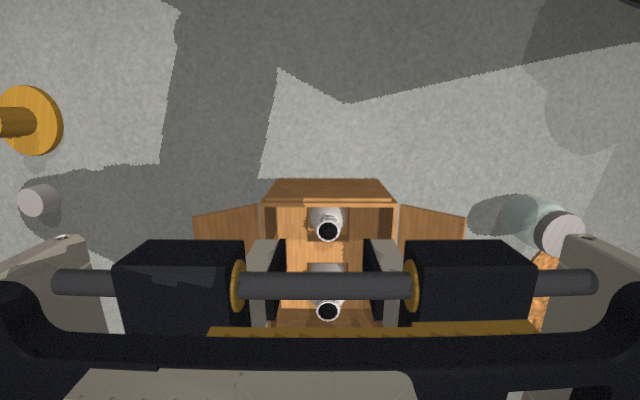

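The wrist view shows both flaps folded out; I measure 2.40 and 2.41 rad. The short cap is at (327,230) and the tall one at (327,311). The tall tip's height reads 0.112 in all three views, so it matches the text.

Run:
```python
from h import *
mv([.567,-.226,.236],[180,0,-161.2]); mv([.567,-.226,.083],[180,0,-161.2])
```

```text
shift mm [-127.3    4.7   -1. ] rot [ 0.0004 -0.0009  0.0002]
shift mm [-127.4    4.6  152. ] rot [ 0.0004 -0.0009  0.0002]
```

Emit:
carry_out(
  deltas=[
    [0.6, [-50, 5, 0], [0, 0, 0]],
    [0.6, [-100, 5, 0], [0, 0, 0]],
    [0.6, [-127, 5, 0], [0, 0, 0]],
    [0.6, [-127, 5, 0], [0, 0, 0]],
    [0.6, [-127, 5, 0], [0, 0, 0]],
    [0.6, [-127, 5, 40], [0, 0, 0]],
    [0.6, [-127, 5, 80], [0, 0, 0]],
    [0.6, [-127, 5, 105], [0, 0, 0]],
    [0.6, [-127, 5, 105], [0, 0, 0]],
  ],
)

```text
time_s: 6.75
tcp_pos: [0.5627, -0.226, 0.1269]
eef_rot: [179.8, -0.4, -161.3]
contact_force: [0.3, -1.4, -1.1]
gripper_width: 0.0528
gripper_force: 0.0
```

Run:
```python
from h import *
s=r.get_state(); print(s['time_s'],s['gripper_width'],s['tcp_pos'],s['contact_force']); mv([.567,-.226,.083],[180,0,-161.2])
im,d,c=cap('wrist'); save(im,'w4')
```

```text
6.75 0.05277192923622367 [ 0.5627 -0.226   0.1269] [ 0.2523 -1.3584 -1.0996]
shift mm [-4.3 -1.5 43.9] rot [ 0.0035 -0.0062 -0.0015]
```

View pics/w4.png

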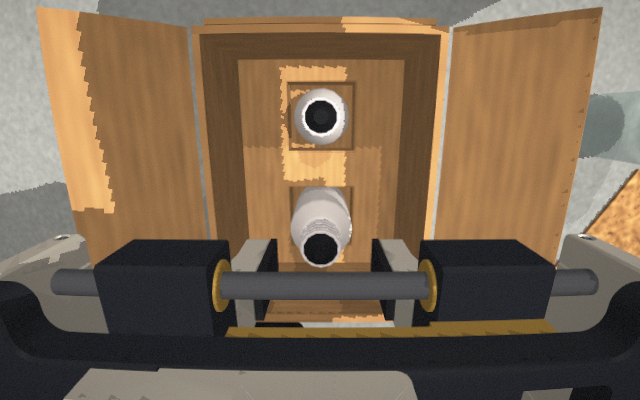

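The tall cap, at (320,248), lies midway between the fingers at about x=240-275 and 375-410. I go down and close on it.

Emit:
carry_out(
  deltas=[
    [0.6, [-2, -1, 15], [0, 0, 0]],
    [0.6, [-2, -1, 30], [0, 0, 0]],
    [0.6, [-2, -1, 44], [0, 0, 0]],
    [0.6, [-2, -1, 44], [0, 0, 0]],
    [0.6, [-2, -1, 44], [0, 0, 0]],
  ],
)

```text
time_s: 7.3
tcp_pos: [0.5686, -0.2266, 0.0871]
eef_rot: [-180.0, 0.0, -161.2]
contact_force: [0.3, 0.3, 0.8]
gripper_width: 0.0523
gripper_force: 0.0
```

Emit:
carry_out(
  deltas=[
    [0.15, [0, 0, 0], [0, 0, 0]],
    [0.15, [0, 0, 0], [0, 0, 0]],
    [0.15, [0, 0, 0], [0, 0, 0]],
    [0.15, [0, 0, 0], [0, 0, 0]],
    [0.15, [0, 0, 0], [0, 0, 0]],
    [0.15, [0, 0, 0], [0, 0, 0]],
    [0.15, [0, 0, 0], [0, 0, 0]],
    [0.15, [0, 0, 0], [0, 0, 0]],
  ],
  squeeze=25,
)

```text
time_s: 8.1
tcp_pos: [0.5686, -0.2265, 0.0869]
eef_rot: [-180.0, 0.0, -161.2]
contact_force: [-1.2, 1.0, 3.4]
gripper_width: 0.0255
gripper_force: 25.0
```

Grip found at 25.5 mm, but it is about 5 mm high on the cap. I reopen, lower and re-grip.

Emit:
carry_out(
  deltas=[
    [0.5, [0, 0, 0], [0, 0, 0]],
    [0.5, [0, 0, 0], [0, 0, 0]],
    [0.5, [0, 0, 0], [0, 0, 0]],
    [0.5, [0, 0, 5], [0, 0, 0]],
    [0.5, [0, 0, 5], [0, 0, 0]],
    [0.1, [0, 0, 5], [0, 0, 0]],
    [0.1, [0, 0, 5], [0, 0, 0]],
    [0.1, [0, 0, 5], [0, 0, 0]],
    [0.1, [0, 0, 5], [0, 0, 0]],
    [0.1, [0, 0, 5], [0, 0, 0]],
    [0.1, [0, 0, 5], [0, 0, 0]],
    [0.1, [0, 0, 5], [0, 0, 0]],
  ],
  squeeze=35,
)

```text
time_s: 9.3
tcp_pos: [0.5683, -0.2264, 0.0816]
eef_rot: [-180.0, 0.0, -161.2]
contact_force: [0.3, -0.6, -1.4]
gripper_width: 0.0313
gripper_force: 28.0
```

Emit:
carry_out(
  deltas=[
    [0.1, [0, 0, 0], [0, 0, 0]],
    [0.1, [0, 0, -10], [0, 0, 0]],
    [0.1, [0, 0, -25], [0, 0, 0]],
    [0.1, [0, 0, -45], [0, 0, 0]],
    [0.1, [0, 0, -70], [0, 0, 0]],
    [0.1, [0, 0, -95], [0, 0, 0]],
    [0.1, [0, 0, -120], [0, 0, 0]],
    [0.1, [0, 0, -145], [0, 0, 0]],
    [0.1, [0, 0, -170], [0, 0, 0]],
    [0.1, [0, 0, -200], [0, 0, 0]],
    [0.1, [0, 0, -200], [0, 0, 0]],
    [0.1, [0, 0, -200], [0, 0, 0]],
  ],
)

```text
time_s: 10.5
tcp_pos: [0.5684, -0.2263, 0.283]
eef_rot: [-180.0, 0.1, -161.2]
contact_force: [0.1, 0.6, -1.6]
gripper_width: 0.0316
gripper_force: 28.0
```

Run:
```python
from h import *
s=r.get_state(); print(s['time_s'],s['joints'],s['gripper_width'],s['gripper_force'],s['tcp_pos'],s['contact_force'])
im,d,c=cap('scene'); save(im[20:260,200:440].repeat(2,0).repeat(2,1),'s5')
mv([.553,.134,.34],[180,0,-90])
```

```text
10.5 [ -3.4487  12.825   -2.7351  -0.0092 -74.3089 -67.7674] 0.03159356642364195 27.970011066645384 [ 0.5684 -0.2263  0.283 ] [ 0.0527  0.6285 -1.6175]
shift mm [-101.8  345.9  -58.1] rot [ 0.0001  0.0005 -1.2431]
```

View pics/s5.png

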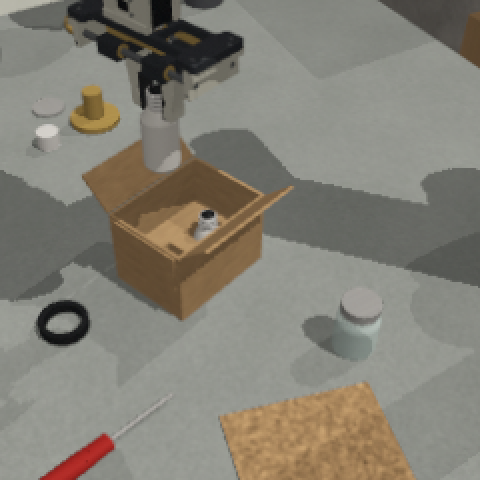

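The tall lamp hangs straight in the fingers at (160,140) in the crop, and the short one is still in its cell at (207,220). Next I carry the tall one over the mat, upright.

Run:
```python
from h import *
mv([.569,.145,.31],[180,0,-57])
R=Ro.from_euler('xyz',[180,0,-57],degrees=True)*Ro.from_rotvec([-np.pi/3,0,0]); print(R.as_matrix()[:,2],R.as_euler('xyz',degrees=True))
```

```text
shift mm [-120.5  351.2  -28.1] rot [-0.0001  0.0005 -1.8191]
[-0.7263 -0.4717 -0.5   ] [120.   0. -57.]
```

Emit:
carry_out(
  deltas=[
    [0.1, [-8, 23, -28], [0, 0, -0.12]],
    [0.1, [-18, 52, -28], [0, 0, -0.27]],
    [0.1, [-28, 82, -28], [0, 0, -0.41]],
    [0.1, [-38, 111, -28], [0, 0, -0.55]],
    [0.1, [-48, 140, -28], [0, 0, -0.69]],
    [0.1, [-58, 169, -28], [0, 0, -0.83]],
    [0.1, [-68, 198, -28], [0, 0, -0.97]],
    [0.1, [-78, 227, -28], [0, 0, -1.11]],
    [0.1, [-88, 256, -28], [0, 0, -1.25]],
    [0.1, [-98, 285, -28], [0, 0, -1.39]],
    [0.1, [-108, 314, -28], [0, 0, -1.53]],
    [0.1, [-114, 332, -28], [0, 0, -1.66]],
  ],
)

```text
time_s: 11.75
tcp_pos: [0.5686, 0.1263, 0.3083]
eef_rot: [179.9, 0.0, -65.7]
contact_force: [-0.4, -0.8, -0.2]
gripper_width: 0.0308
gripper_force: 28.0
```

Emit:
carry_out(
  deltas=[
    [0.1, [0, 0, 0], [0, 0, 0]],
    [0.1, [0, 0, 0], [0, 0, 0]],
    [0.1, [0, 0, 0], [0, 0, 0]],
  ],
)

```text
time_s: 12.05
tcp_pos: [0.569, 0.124, 0.309]
eef_rot: [179.9, -0.0, -66.2]
contact_force: [0.5, -0.2, -0.5]
gripper_width: 0.031
gripper_force: 28.0
```

Run:
```python
from h import *
s=r.get_state(); print(s['time_s'],s['joints'],s['gripper_width'],s['gripper_force'],s['tcp_pos'],s['eef_rot'])
for t in (15,30,45,60):
    R=Ro.from_euler('xyz',[180,0,-57],degrees=True)*Ro.from_rotvec([-np.radians(t),0,0]); p=np.array([.553,.134,.285])-.0226*R.as_matrix()[:,2]
    mv(p,R.as_euler('xyz',degrees=True))
```

```text
12.05 [ 31.5191   9.4542  -3.6536  -0.0025 -76.9606  -7.7386] 0.03095583348937652 27.975765760056674 [0.569 0.124 0.309] [179.9319  -0.0068 -66.2201]
shift mm [-16.6   4.8   2.2] rot [-0.26   0.021 -0.16 ]
shift mm [-17.4  -0.5   4.5] rot [-0.5213  0.0421 -0.1572]
shift mm [-18.2  -5.2   8.1] rot [-0.7825  0.0632 -0.1526]
shift mm [-18.8  -8.7  12.7] rot [-1.0437  0.0842 -0.1459]
```

Emit:
carry_out(
  deltas=[
    [0.1, [-6, 3, 1], [-0.08, 0.01, -0.05]],
    [0.1, [-12, 5, 1], [-0.17, 0.01, -0.1]],
    [0.1, [-17, 5, 2], [-0.26, 0.02, -0.16]],
    [0.1, [-17, 3, 3], [-0.35, 0.03, -0.16]],
    [0.1, [-17, 1, 4], [-0.43, 0.035, -0.16]],
    [0.1, [-17, -1, 5], [-0.52, 0.04, -0.157]],
    [0.1, [-18, -2, 6], [-0.61, 0.05, -0.155]],
    [0.1, [-18, -4, 7], [-0.7, 0.056, -0.154]],
    [0.1, [-18, -5, 8], [-0.78, 0.063, -0.153]],
    [0.1, [-18, -6, 9], [-0.87, 0.07, -0.15]],
    [0.1, [-19, -8, 11], [-0.96, 0.077, -0.148]],
    [0.1, [-19, -9, 13], [-1.04, 0.084, -0.146]],
  ],
)

```text
time_s: 13.25
tcp_pos: [0.5704, 0.1449, 0.2958]
eef_rot: [120.1, -0.1, -57.0]
contact_force: [-0.0, 0.3, -1.1]
gripper_width: 0.0303
gripper_force: 28.1
```

Emit:
carry_out(
  deltas=[
    [0.1, [0, 0, 0], [0, 0, 0]],
    [0.1, [0, 0, 0], [0, 0, 0]],
    [0.1, [0, 0, 0], [0, 0, 0]],
    [0.1, [0, 0, 0], [0, 0, 0]],
    [0.1, [0, 0, 0], [0, 0, 0]],
    [0.1, [0, 0, 0], [0, 0, 0]],
  ],
)

```text
time_s: 13.85
tcp_pos: [0.5697, 0.1455, 0.2976]
eef_rot: [120.4, -0.0, -56.9]
contact_force: [-0.9, 0.4, -0.8]
gripper_width: 0.0299
gripper_force: 28.1
```

Run:
```python
from h import *
s=r.get_state(); print(s['time_s'],s['joints'],s['qd'],s['gripper_width'],s['gripper_force'],s['tcp_pos'],s['eef_rot'])
z=Ro.from_euler('xyz',s['eef_rot'],degrees=True).as_matrix()[:,2]; print(z,'mid',s['tcp_pos']+.0226*z,'end',s['tcp_pos']+.0776*z)
im,d,c=cap('scene'); save(im,'s6'); P=cloud(d,c)
k=(im.min(2)>130)&(P[...,2]>.2)&(np.hypot(P[...,0]-.553,P[...,1]-.134)<.1); q=P[k]
if len(q)>20:
    w=np.linalg.svd(q-q.mean(0),full_matrices=False)[2][0]; print(len(q),q.mean(0),w,np.degrees(np.arccos(abs(w[2]))),q[:,2].min())
```

```text
13.85 [  33.2751   46.4022   30.8758   -0.1894 -134.0654   -0.2228] [-0.0359  0.5109 -0.1327 -0.0001 -0.1079 -0.0686] 0.02989108323367521 28.103607753873803 [0.5697 0.1455 0.2976] [120.4079  -0.0097 -56.8884]
[-0.7223 -0.4712 -0.5062] mid [0.5534 0.1349 0.2862] end [0.5137 0.109  0.2583]
41 [0.5873 0.1668 0.3884] [-0.4767 -0.3529 -0.8051] 36.37643753735322 0.27551600353328787
```

View pics/s6.png

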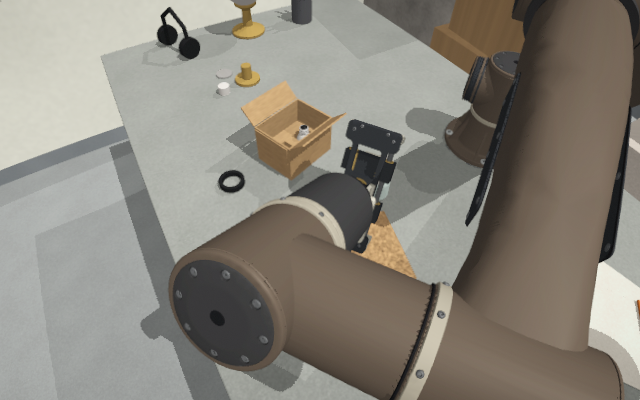

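The arm hides the lamp in this view. The opening has crept from 31.6 to 29.9 mm, so I check the hold from the wrist and top cameras.

Run:
```python
from h import *
s=r.get_state(); R=Ro.from_euler('xyz',s['eef_rot'],degrees=True)
for n in('wrist','top'):
    im,d,c=cap(n); P=cloud(d,c); save(im,n+'7')
    L=R.inv().apply(P.reshape(-1,3)-s['tcp_pos'])*1000
    k=(d.ravel()>0)&(np.hypot(L[:,0],L[:,1])<27)&(L[:,2]>-30)&(L[:,2]<110)
    q=L[k]; print(n,k.sum())
    for a in range(-30,100,10):
        w=q[(q[:,2]>=a)&(q[:,2]<a+10)]
        if len(w)>5: print(a,len(w),'x',np.percentile(w[:,0],[2,98]).round(1),'y',np.percentile(w[:,1],[2,98]).round(1))
    if len(q): print('far z',np.percentile(q[:,2],[98,99.8]))
s=r.get_state(); print(s['gripper_width'],s['gripper_force'])
a=cv2.imread('pics/wrist7.png'); b=cv2.imread('pics/top7.png')[120:320,140:460]
cv2.imwrite('pics/c7.png',np.vstack([cv2.resize(a,(480,300)),cv2.resize(b,(480,300))]))
```

```text
wrist 5660
-30 1297 x [ 4.5 13.2] y [-23.   23.1]
-20 768 x [-0.2 13.2] y [-23.5  23.3]
-10 1126 x [-3.7 16.3] y [-21.6  21.6]
0 1153 x [ 7.3 22.3] y [-20.4  19. ]
10 301 x [ 8.6 22.9] y [-21.4  18.9]
20 266 x [ 8.7 22.8] y [-21.3  18.8]
30 228 x [ 8.7 22.8] y [-21.1  18.9]
40 198 x [ 8.3 22.6] y [-22.2  18.4]
50 169 x [ 8.7 22.6] y [-21.5  18.6]
60 144 x [ 7.4 22.6] y [-22.   18.3]
70 10 x [12.9 21.9] y [-13.7  16.6]
far z [62.8618 69.7887]
top 1303
-30 31 x [ 8.3 12.8] y [-24.3  24. ]
-20 20 x [10.3 13.4] y [-15.   19.7]
-10 30 x [-15.6  16.2] y [-3.3 25.7]
0 167 x [-19.6  21.5] y [-3.2 21.8]
10 172 x [-21.3  22.4] y [ 1.3 23.2]
20 167 x [-20.9  22.5] y [ 2.3 23. ]
30 167 x [-20.6  22.1] y [ 4.3 23.1]
40 158 x [-20.4  22.5] y [ 0.7 21.7]
50 156 x [-20.6  22. ] y [ 1.9 21.9]
60 160 x [-20.4  22.2] y [ 2. 22.]
70 75 x [-18.9  21.4] y [ 4.  20.6]
far z [73.9315 77.4579]
0.030505323280660242 28.104006535140797
```

View pics/c7.png

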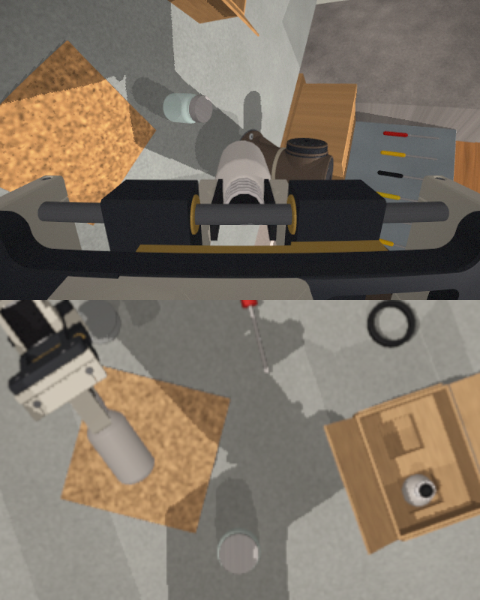

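The lamp is firmly held: its body end is about 76 mm past the TCP, unchanged since the grip, and it lies on the tool axis. It leans 60° over the mat, the short lamp is in its cell and both flaps are open, so I hand in.

```bash
python3 -c "
from plant import r
print(r.close_job())"
```

```text
the job is handed in; nothing more can be done
None
```

I handed the job in with the taller lamp held still, leaning about 60° cap-up over the middle of the cork mat with its body end about 26 cm above the bench; both flaps are folded out (about 2.4 rad when measured) and the shorter lamp is still in its cell, but the hand-in returned no verdict.

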